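# Open the sugar pot and bring it to the front of the condiment carousel

## Robot

A 6-joint arm with a two-finger parallel gripper is mounted at the origin on a cart in front of the work surface, level with it; the furniture and walls round the work are solid. World frame = base frame: x ahead of the robot, y to its left, z up, the work surface at z = 0. Lengths are in m, angles in rad, forces in N, time in s.
With the tool pointing down it reaches from about 0.35 to 0.975 m from the base axis. Payload 7.1 kg.
Tool frame: the origin (TCP) lies at the very end of the fingers, on their centre line; the grasp point (between the pads) lies robot.grip_depth behind it (robot.grip_depth is the distance from the TCP to the grasp point, in m); z points along the fingers, y is the line along which they close (so a half turn about z gives the same grasp; the last joint's range is limited). The gripper opens to 88 mm and grips with 3 to 60 N. Pads are 20 mm wide; open, the fingers measure 115 mm over their backs; the gripper's body (75 mm by 178 mm) begins 61 mm behind the grasp point.
Start: joints at [-1.18, 0.423, 1.63, -0, 1.089, -0.019], TCP at [0.249, -0.573, 0.223] pointing down, gripper open.
Joint ranges: [-3, 3], [-0.9, 2.11], [0.09, 2.58], [-1.31, 4.45], [0.11, 2.69], [-2.54, 2.54]. Speed limits (rad/s): [2.39, 2.39, 3.01, 3.14, 3.14, 3.14].

## Interface

Orientations are given as a unit quaternion [w, x, y, z].
In Python, from plant import readout, imaging, ticket, robot gives the robot as it stands.
- The arm moves only by the tool arm_command, never from a script. Its argument "rows" is a list of rows, each an object of numbers: "tx", "ty", "tz": the shift along the world's x, y, z in cm; "wx", "wy", "wz": the turn, a rotation vector about the world's x, y, z in degrees; "gripper": the closure, from 0 (fully open) to 1 (shut). A call has 1 to 5 rows; each row shifts and turns the commanded pose from where the row before left it; what a row does not reach is not made up. A row lasts 1/10 s, in which the tool goes at most 50 mm and 8.59 degrees, less where a joint would pass 70% of its speed; a pose out of reach is approached as far as the arm can. A call is refused whole if a number of a shift passes 5 or a number of a turn 8.59, either way. A call with a gripper value outside its range is refused whole. The fingers move at their own pace and stop on an object; "newtons" is the grip in N (left out, the last holds). Time passes only in rows, so rows that do not move let the fingers close. It gives the time, the measured TCP pose, the force, the opening and the grip force at its end, in the units of the state.
- readout.read_state(): the state, without advancing time (a new reading comes with each control period).
- imaging.get_image(name): name is "side" or "top" or "wrist"; returns a dict with "img" (420x560x3 uint8, red, green, blue), "camera_matrix" (3x3 intrinsics, pixels), "rvec" (rotation vector, rad) and "tvec" (3), from world to camera coordinates, as OpenCV has them; the wrist camera has in their place "T_tool_cam" (4x4, takes a point from camera to tool coordinates, whose origin is the TCP and whose axes are the flange's). Camera axes: x right, y down, z forward; pixel columns grow to the right and rows downward; lengths in m; the calibration is good to about 2 mm. A picture is of the moment at which its call begins: read the wrist's pose just before it. There is no depth.
- ticket.job_done(): hands the job in; it is judged then, once.
The state is a dict: "t": time; "qpos": joint angles; "qvel": joint speeds; "joint_efforts": joint torques, N m; "eef_pos": TCP position; "ee_rot": TCP orientation; "ft_force": force on the tool from outside, world axes, zero at the start; "ft_torque": the same for the moment, N m; "finger_gap": finger opening in m; "finger_force": force on a finger pad.
Only numpy, scipy, OpenCV 4.12 (cv2) and the standard library are available. Lean on these libraries where they do the work, as an engineer would, in place of code of your own. Each camera call takes 0.05 s, during which the arm holds its last target. There are 200 camera calls.

## Task

Lift the loose lid off the white sugar pot on the condiment carousel and set it down gently, right way up, on the bare worktop. Then take the carousel by its middle handle and turn it, without whirling it round, until the open pot stands squarely at the front, in line with the small upright stud on the carousel's foot. Finish while still holding the handle so that the turntable stays still there, and leave the other things on the worktop where they are.

Things in the scene. Friction and masses are not known exactly. Their poses are not given: they have to be found in the camera images.
- carousel_foot: Fixed dark steel disc 190 mm across, 14 mm high, under the turntable. A flat tongue (24 mm wide, 6 mm high) runs out at the front to 154 mm from the axis; on it, 142 mm from the axis, stands the stud, 12 mm across, top 34 mm above the worktop. Origin on the carousel's axis at worktop height, z up; the stud lies along its -x, roughly towards the robot (within 30 degrees).
- front_place (a point): Point fixed to the foot: where the centre of the pot's underside belongs at the end. 82 mm from the axis, in line with the stud, 40 mm above the worktop (the height of the turntable's top).
- turntable: Dark wooden round board, 250 mm across, 18 mm thick, turning freely either way about its vertical axis without stops (friction 0.015 N m, no spring). Origin on the axis at its underside, 22 mm above the worktop. Fixed on it are the pot at -x, honey jar at +x, spice jar at +y, tin at -y, handle in the middle. It starts at any angle with the pot at least 45 degrees away from the front.
- handle: Wooden bar on a thin steel post in the middle of the turntable, fixed to it: 50 mm long (along its and the turntable's x), 16 mm thick (y), 33 mm high. Origin on the axis at the bar's underside, 152 mm above the worktop; top at 185 mm. All jars on the board end at least 5 mm below its underside.
- sugar_pot: White round pot, 72 mm across outside, 75 mm high, wall 4 mm (mouth 64 mm), fixed on the turntable 82 mm from its axis. Origin at the centre of its underside, 40 mm above the worktop, axes as the turntable's; rim 115 mm above the worktop. The only thing there with a knobbed lid.
- pot_lid: Loose white lid, about 80 g. From below: plug 58 mm across, 8 mm high; flange 76 mm across, 5 mm thick; short neck; round straight knob 24 mm across, from 17 to 37 mm above the origin. Origin at the centre of the plug's underside, z up: 107 mm above the worktop on the pot, at worktop height when it stands right way up (on its plug) on the worktop.
- honey: Honey jar fixed on the turntable, 82 mm from its axis, 65 mm across; origin at its underside, top 140 mm above the worktop.
- spice: Slim spice jar fixed on the turntable, 88 mm from its axis, 45 mm across; origin at its underside, top 146 mm above the worktop.
- tin: Round tin fixed on the turntable, 82 mm from its axis, 75 mm across; origin at its underside, top 98 mm above the worktop.
- milk: Bystander: milk carton 67x97x110 mm, left of the carousel, origin at the centre of its underside.
- tea_carton: Bystander: upright tea carton 62x75x105 mm, left of the carousel, origin at the centre of its underside.
- cup: Bystander: small cup with handle, 62x89x52 mm, right of the carousel, origin at the centre of its underside.
- lemon: Bystander: lemon 83x58x58 mm, right of the carousel, origin at its underside.
Things that resemble listed ones, but are neither listed nor needed, are in the scene too. Leave any green look-alike of the pot_lid alone.

How it is judged:
On the way, in this order (a step that is already met when the one before it is completed fails the run):
1. the lid stands right way up on the worktop and is let go (height (world z) of pot_lid below 0.005 m and angle between pot_lid's own z axis and vertical below 0.1 rad and contact force between the arm and pot_lid below 0.1 N and linear speed of pot_lid below 0.02 m/s), for 0.2 s.
2. the open pot stands at the front and the handle is held (horizontal distance between sugar_pot and front_place below 0.012 m and angular speed of turntable below 0.1 rad/s and contact force between the fingers and handle above 2 N), for 0.3 s.
At the end, for the whole second after the job is handed in: Lid right way up on the worktop (origin under 5 mm high, tilt under 0.1 rad), still and untouched; pot centre within 12 mm of its place in line with the stud; turntable slower than 0.1 rad/s; fingers press on the handle with more than 2 N (all of step 1 and all of step 2); the arm keeps its last pose, push and grip.
It fails at once if the lid is dropped or slammed onto the worktop (faster than 0.6 m/s close above it) (height (world z) of pot_lid below 0.025 m and linear speed of pot_lid above 0.6 m/s).
It fails at once if the turntable spins faster than 5 rad/s (angular speed of turntable above 5 rad/s).
It fails at once if the milk carton, tea carton, cup or lemon is pushed more than 40 mm from its place (distance of any of milk, tea_carton, cup, lemon from where it was at the start of the episode above 0.04 m).
It also fails if it takes over 72 s, if anything falls off the work surface, if the arm or the gripper's body presses on something with over 40 N, if the wrist force passes 120 N, or if a joint passes its speed limit or range.

## Working session

There is one attempt and no reset: what is moved stays moved. The work goes in short steps, Python scripts to look and compute and a tool call to move; the robot and the scene stay as the last step left them, time stands still between calls to the robot, and variables do not carry over. Pictures are saved under pics/ and viewed, at most 10 in all, crops included, and the job is handed in when it is done.

Besides the shell and the picture viewer there is one more tool, called after "Emit:" as name([rows], argument=value, ...), one row to a line, values as JSON. arm_command: Moves the arm, as the interface text tells. Its arguments: {"type":"object","properties":{"rows":{"type":"array","items":{"type":"object","properties":{"tx":{"type":"number"},"ty":{"type":"number"},"tz":{"type":"number"},"wx":{"type":"number"},"wy":{"type":"number"},"wz":{"type":"number"},"gripper":{"type":"number"}}}},"newtons":{"type":"number"}},"required":["rows"]}

```bash
mkdir -p pics
cat > h.py <<'E'
import numpy as np, cv2
from plant import readout, imaging, ticket, robot
def cam(n):
    d=imaging.get_image(n); return d
def ray(d,u,v):
    K=np.array(d["camera_matrix"]);R=cv2.Rodrigues(np.array(d["rvec"],float))[0];t=np.array(d["tvec"],float).ravel()
    p=cv2.undistortPoints(np.array([[[u,v]]],float),K,None)[0,0]
    return -R.T@t, R.T@np.array([p[0],p[1],1])
def onplane(d,u,v,z):
    c,r=ray(d,u,v); return c+r*(z-c[2])/r[2]
def proj(d,P):
    return cv2.projectPoints(np.array(P,float).reshape(-1,1,3),np.array(d["rvec"],float),np.array(d["tvec"],float),np.array(d["camera_matrix"]),None)[0][:,0]
E
python3 - <<'E'
from h import *
import pickle
D={}
for n in("side","top"):
    D[n]=cam(n); cv2.imwrite(f"pics/{n}0.png",D[n]["img"][:,:,::-1])
    print(n,ray(D[n],280,210))
pickle.dump(D,open("d0.pkl","wb"))
print(robot.grip_depth, readout.read_state())
E
```

```text
side (array([ 0.47927916, -1.17383117,  0.56049855]), array([ 0.06327529,  0.93561534, -0.34761255]))
top (array([ 0.30555863, -0.01446377,  1.40548323]), array([ 0.17729198, -0.02659506, -0.98403015]))
0.0187 {'t': 0.1, 'qpos': array([-1.17999728e+00,  4.23761352e-01,  1.63059899e+00, -1.26615460e-06,
        1.08862733e+00, -1.89781213e-02]), 'qvel': array([-0.00128384, -0.00187629, -0.00353196,  0.0010691 ,  0.0015325 ,
        0.00035539]), 'joint_efforts': array([-2.69568991e-04, -5.45615923e+01, -2.74325591e+01,  6.45622518e-02,
        1.88040454e-02, -3.29484919e-05]), 'eef_pos': array([ 0.24884614, -0.57277257,  0.22198709]), 'ee_rot': array([-6.85385404e-04,  9.79083361e-01,  2.03458313e-01, -1.29479424e-04]), 'ft_force': array([ 1.00872197, -0.24388216, -0.51735617]), 'ft_torque': array([-0.01316902,  0.06754128,  0.02050075]), 'finger_force': 0.0, 'finger_gap': 0.08791736306630073}
```

View pics/top0.png

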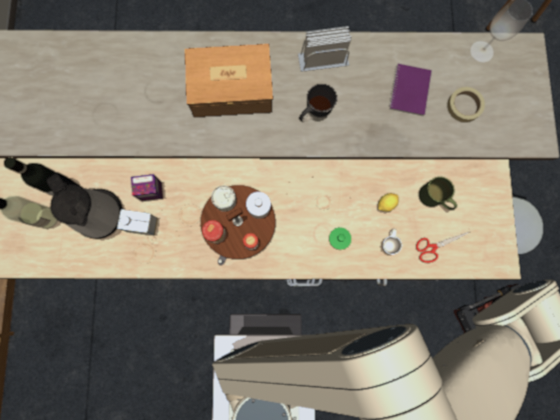

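View pics/side0.png

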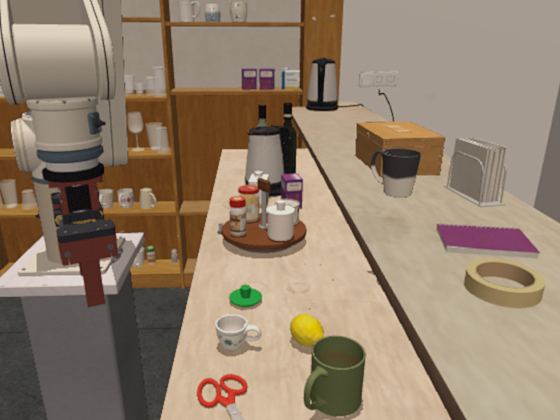

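The top view shows the carousel centred at about (238,221), with the white knobbed pot at (258,204), honey at (213,231), spice at (251,240) and the tin at (223,198). The stud is at about (222,261), the green decoy lid at (340,238), and milk and tea are at the left. The side view agrees, with the pot at (281,222) and the handle at (264,190).

Run:
```python
from h import *
import pickle
D=pickle.load(open("d0.pkl","rb"));d=D["top"];s=D["side"]
cv2.imwrite("pics/top_crop.png",cv2.resize(d["img"][175:275,190:310,::-1],None,fx=5,fy=5,interpolation=cv2.INTER_CUBIC)); 
cv2.imwrite("pics/side_crop.png",cv2.resize(s["img"][160:260,210:330,::-1],None,fx=5,fy=5,interpolation=cv2.INTER_CUBIC)); 
for n,u,v,z in[("axis",238,221,.04),("lidtop",259,203,.12),("honey",213,231,.14),("spice",251,240,.146),("tin",223,198,.098),("stud",222,260,.034),("green",340,238,.02),("cup",391,244,.05),("lemon",389,203,.03),("edge",300,278,0),("milk",137,222,.1),("back",300,157,0)]:
    print(n,onplane(d,u,v,z).round(3))
```

```text
axis [0.515 0.087 0.04 ]
lidtop [0.559 0.016 0.12 ]
honey [0.469 0.155 0.14 ]
spice [0.441 0.039 0.146]
tin [0.58  0.131 0.098]
stud [0.387 0.137 0.034]
green [ 0.461 -0.251  0.02 ]
cup [ 0.439 -0.41   0.05 ]
lemon [ 0.578 -0.416  0.03 ]
edge [ 0.331 -0.118  0.   ]
milk [0.502 0.399 0.1  ]
back [ 0.746 -0.123  0.   ]
```

View pics/top_crop.png

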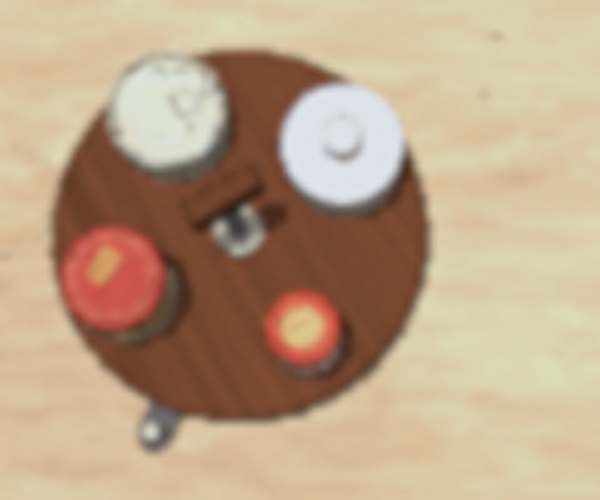

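View pics/side_crop.png

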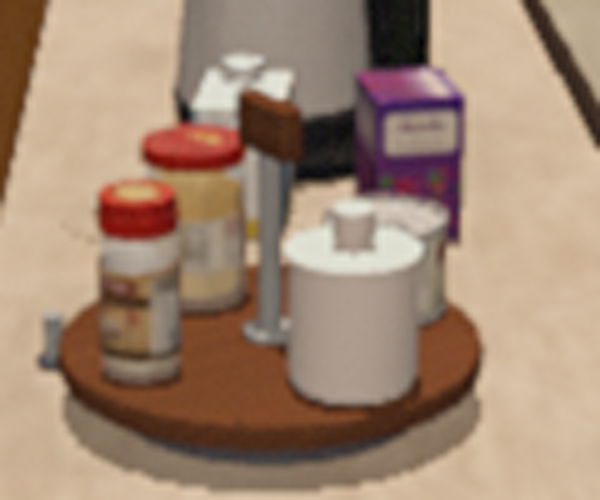

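Run:
```python
from h import *
import pickle
D=pickle.load(open("d0.pkl","rb"));d=D["top"];s=D["side"]
f=lambda x,y:(190+(x+.5)/5-.5,175+(y+.5)/5-.5)
g=lambda x,y:(210+(x+.5)/5-.5,160+(y+.5)/5-.5)
P={}
for n,x,y,z in[("axis",240.5,234,.04),("L",53,232,.04),("R",429,236,.04),("T",246,49,.04),("B",238,420,.04),("knob",342,132,.144),("flange",342,147,.12),("honey",114,277,.14),("spice",304,326,.146),("tin",167,110,.098),("stud",152,432,.034),("handle",223,195,.185),("h1",188,208,.185),("h2",258,178,.185)]:
    P[n]=onplane(d,*f(x,y),z); print(n,P[n].round(4))
print("side knob",onplane(s,*g(355,205),.144).round(4),"handle",onplane(s,*g(272,107),.185).round(4))
# circle-fit axis from jar pairs
a=P["axis"]
for n in("flange","honey","spice","tin","stud","handle"):
    v=P[n]-a; print(n,np.hypot(*v[:2]).round(4),np.degrees(np.arctan2(v[1],v[0])).round(1))
```

```text
axis [0.5133 0.0877 0.04  ]
L [0.5144 0.2109 0.04  ]
R [ 0.5121 -0.0361  0.04  ]
T [0.6382 0.0859 0.04  ]
B [0.3916 0.0876 0.04  ]
knob [0.5607 0.0187 0.144 ]
flange [0.5561 0.0193 0.12  ]
honey [0.4716 0.1566 0.14  ]
spice [0.4413 0.0408 0.146 ]
tin [0.5841 0.1313 0.098 ]
stud [0.3842 0.1437 0.034 ]
handle [0.5145 0.0875 0.185 ]
h1 [0.5067 0.108  0.185 ]
h2 [0.5247 0.0671 0.185 ]
side knob [0.5615 0.0205 0.144 ] handle [0.5182 0.071  0.185 ]
flange 0.0807 -58.0
honey 0.0805 121.2
spice 0.086 -146.9
tin 0.0831 31.6
stud 0.1407 156.6
handle 0.0012 -10.0
```

Emit:
arm_command([
  {"tx": 2.2, "ty": 4.2, "tz": 0.3, "wz": 7, "gripper": 0},
  {"tx": 2.2, "ty": 4.2, "tz": 0.3, "wz": 7, "gripper": 0},
  {"tx": 2.2, "ty": 4.2, "tz": 0.3, "wz": 7, "gripper": 0},
  {"tx": 2.2, "ty": 4.2, "tz": 0.3, "wz": 7, "gripper": 0},
  {"tx": 2.2, "ty": 4.2, "tz": 0.3, "wz": 7, "gripper": 0},
])

```text
schema error: expected keys tx, ty, tz, wx, wy, wz, gripper
```

Emit:
arm_command([
  {"tx": 2.2, "ty": 4.2, "tz": 0.3, "wz": 7, "gripper": 0},
  {"tx": 2.2, "ty": 4.2, "tz": 0.3, "wz": 7, "gripper": 0},
  {"tx": 2.2, "ty": 4.2, "tz": 0.3, "wz": 7, "gripper": 0},
  {"tx": 2.2, "ty": 4.2, "tz": 0.3, "wz": 7, "gripper": 0},
  {"gripper": 0},
])

```text
schema error: expected keys tx, ty, tz, wx, wy, wz, gripper
```

Emit:
arm_command([
  {"tx": 2.2, "ty": 4.2, "tz": 0.3, "wx": 0, "wy": 0, "wz": 7, "gripper": 0},
  {"tx": 2.2, "ty": 4.2, "tz": 0.3, "wx": 0, "wy": 0, "wz": 7, "gripper": 0},
  {"tx": 2.2, "ty": 4.2, "tz": 0.3, "wx": 0, "wy": 0, "wz": 7, "gripper": 0},
  {"tx": 2.2, "ty": 4.2, "tz": 0.3, "wx": 0, "wy": 0, "wz": 7, "gripper": 0},
  {"tx": 2.2, "ty": 4.2, "tz": 0.3, "wx": 0, "wy": 0, "wz": 7, "gripper": 0},
])

```text
t: 0.6
eef_pos: [0.3594, -0.3614, 0.2375]
ee_rot: [-0.0, 0.871, 0.49, -0.0]
ft_force: [0.4, -1.1, 0.8]
finger_gap: 0.0879
finger_force: 0.0
```

Emit:
arm_command([
  {"tx": 2.2, "ty": 4.2, "tz": 0.3, "wx": 0, "wy": 0, "wz": 7, "gripper": 0},
  {"tx": 2.2, "ty": 4.2, "tz": 0.3, "wx": 0, "wy": 0, "wz": 7, "gripper": 0},
  {"tx": 2.2, "ty": 4.2, "tz": 0.3, "wx": 0, "wy": 0, "wz": 7, "gripper": 0},
  {"tx": 2.2, "ty": 4.2, "tz": 0.3, "wx": 0, "wy": 0, "wz": 7, "gripper": 0},
  {"tx": 0, "ty": 0, "tz": 0, "wx": 0, "wy": 0, "wz": 0, "gripper": 0},
])

```text
t: 1.1
eef_pos: [0.4489, -0.1911, 0.2499]
ee_rot: [-0.0, 0.726, 0.688, 0.001]
ft_force: [-0.2, -0.7, -0.1]
finger_gap: 0.0878
finger_force: 0.0
```

Emit:
arm_command([
  {"tx": 2.2, "ty": 4.2, "tz": 0, "wx": 0, "wy": 0, "wz": 7, "gripper": 0},
  {"tx": 2.2, "ty": 4.2, "tz": 0, "wx": 0, "wy": 0, "wz": 7, "gripper": 0},
  {"tx": 2.2, "ty": 4.2, "tz": 0, "wx": 0, "wy": 0, "wz": 7, "gripper": 0},
  {"tx": 2.2, "ty": 4.2, "tz": 0, "wx": 0, "wy": 0, "wz": 7, "gripper": 0},
  {"tx": 2.2, "ty": 4.2, "tz": 0, "wx": 0, "wy": 0, "wz": 7, "gripper": 0},
])

```text
t: 1.6
eef_pos: [0.5574, 0.0157, 0.2494]
ee_rot: [-0.0, 0.487, 0.873, -0.0]
ft_force: [0.5, -1.2, 0.5]
finger_gap: 0.0875
finger_force: 0.0
```

Emit:
arm_command([
  {"tx": 0, "ty": 0, "tz": 0, "wx": 0, "wy": 0, "wz": 0, "gripper": 0},
  {"tx": 0, "ty": 0, "tz": 0, "wx": 0, "wy": 0, "wz": 0, "gripper": 0},
])

```text
t: 1.8
eef_pos: [0.5568, 0.0149, 0.249]
ee_rot: [-0.0, 0.489, 0.872, -0.001]
ft_force: [0.5, 0.5, 0.4]
finger_gap: 0.0878
finger_force: 0.0
```

```bash
cat >> h.py <<'E'
from scipy.spatial.transform import Rotation as Rn
def wcam():
    s=readout.read_state(); d=imaging.get_image("wrist")
    T=np.eye(4); T[:3,:3]=Rn.from_quat(s["ee_rot"],scalar_first=True).as_matrix(); T[:3,3]=s["eef_pos"]
    C=np.linalg.inv(T@np.array(d["T_tool_cam"])); d["rvec"]=cv2.Rodrigues(C[:3,:3])[0]; d["tvec"]=C[:3,3]; d["s"]=s
    return d
E
python3 - <<'E'
from h import *
import pickle
d=wcam(); pickle.dump(d,open("w1.pkl","wb")); cv2.imwrite("pics/w1.png",d["img"][:,:,::-1])
print(d["s"]["eef_pos"],d["s"]["qpos"],proj(d,[[.559,.019,.144],[.559,.019,.12],[.514,.0876,.185]]))
E
```

```text
[0.55676076 0.01490669 0.24902863] [ 5.66153665e-03  2.93656533e-01  1.75730114e+00 -5.29970443e-04
  1.09200478e+00 -5.43776527e-01] [[283.63106729 206.93236738]
 [283.27905537 199.43368484]
 [281.30337358 106.75672473]]
```

View pics/w1.png

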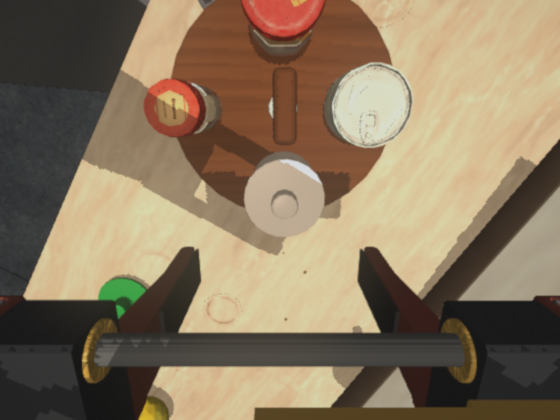

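The wrist view shows the knob at (285,205), within 2 px of the prediction, and the handle upright at (285,106), square to the fingers. I'll go down and grip.

Emit:
arm_command([
  {"tx": 0.2, "ty": 0.4, "tz": -3.5, "wx": 0, "wy": 0, "wz": 0, "gripper": 0},
  {"tx": 0, "ty": 0, "tz": -3.5, "wx": 0, "wy": 0, "wz": 0, "gripper": 0},
  {"tx": 0, "ty": 0, "tz": -3, "wx": 0, "wy": 0, "wz": 0, "gripper": 0},
  {"tx": 0, "ty": 0, "tz": -1.8, "wx": 0, "wy": 0, "wz": 0, "gripper": 0},
  {"tx": 0, "ty": 0, "tz": -0.5, "wx": 0, "wy": 0, "wz": 0, "gripper": 0},
])

```text
t: 2.35
eef_pos: [0.5568, 0.0168, 0.1246]
ee_rot: [-0.002, 0.49, 0.872, -0.001]
ft_force: [-0.0, 0.4, 0.4]
finger_gap: 0.0877
finger_force: 0.0
```

Emit:
arm_command([
  {"tx": 0, "ty": 0, "tz": 0, "wx": 0, "wy": 0, "wz": 0, "gripper": 1},
  {"tx": 0, "ty": 0, "tz": 0, "wx": 0, "wy": 0, "wz": 0, "gripper": 1},
  {"tx": 0, "ty": 0, "tz": 0, "wx": 0, "wy": 0, "wz": 0, "gripper": 1},
  {"tx": 0, "ty": 0, "tz": 0, "wx": 0, "wy": 0, "wz": 0, "gripper": 1},
  {"tx": 0, "ty": 0, "tz": 0, "wx": 0, "wy": 0, "wz": 0, "gripper": 1},
], newtons=15)

```text
t: 2.85
eef_pos: [0.5594, 0.0188, 0.1274]
ee_rot: [0.001, 0.489, 0.872, 0.0]
ft_force: [0.4, 0.0, -0.5]
finger_gap: 0.0511
finger_force: 0.0
```

Emit:
arm_command([
  {"tx": 0, "ty": 0, "tz": -0.2, "wx": 0, "wy": 0, "wz": 0, "gripper": 1},
  {"tx": 0, "ty": 0, "tz": 0, "wx": 0, "wy": 0, "wz": 0, "gripper": 1},
  {"tx": 0, "ty": 0, "tz": 0, "wx": 0, "wy": 0, "wz": 0, "gripper": 1},
  {"tx": 0, "ty": 0, "tz": 0, "wx": 0, "wy": 0, "wz": 0, "gripper": 1},
  {"tx": 0, "ty": 0, "tz": 0, "wx": 0, "wy": 0, "wz": 0, "gripper": 1},
], newtons=15)

```text
t: 3.35
eef_pos: [0.559, 0.0189, 0.1246]
ee_rot: [-0.0, 0.489, 0.872, -0.0]
ft_force: [-0.4, 0.3, -0.9]
finger_gap: 0.0236
finger_force: 15.0
```

Emit:
arm_command([
  {"tx": 0, "ty": 0, "tz": 1, "wx": 0, "wy": 0, "wz": 0, "gripper": 1},
  {"tx": 0, "ty": 0, "tz": 2, "wx": 0, "wy": 0, "wz": 0, "gripper": 1},
  {"tx": 0, "ty": 0, "tz": 2, "wx": 0, "wy": 0, "wz": 0, "gripper": 1},
  {"tx": 0, "ty": -2, "tz": 1, "wx": 0, "wy": 0, "wz": 0, "gripper": 1},
  {"tx": -0.4, "ty": -3, "tz": 0, "wx": 0, "wy": 0, "wz": 0, "gripper": 1},
])

```text
t: 3.85
eef_pos: [0.5567, -0.0308, 0.1873]
ee_rot: [0.002, 0.488, 0.873, 0.001]
ft_force: [0.1, -1.0, -1.1]
finger_gap: 0.0232
finger_force: 15.0
```

Emit:
arm_command([
  {"tx": -0.4, "ty": -3, "tz": 0, "wx": 0, "wy": 0, "wz": 0, "gripper": 1},
  {"tx": -0.4, "ty": -3, "tz": 0, "wx": 0, "wy": 0, "wz": 0, "gripper": 1},
  {"tx": -0.4, "ty": -3, "tz": -2, "wx": 0, "wy": 0, "wz": 0, "gripper": 1},
  {"tx": -0.4, "ty": -2, "tz": -3, "wx": 0, "wy": 0, "wz": 0, "gripper": 1},
  {"tx": 0, "ty": -0.9, "tz": -3, "wx": 0, "wy": 0, "wz": 0, "gripper": 1},
])

```text
t: 4.35
eef_pos: [0.5392, -0.1522, 0.105]
ee_rot: [0.001, 0.49, 0.872, 0.0]
ft_force: [0.1, 0.7, -2.5]
finger_gap: 0.0236
finger_force: 15.0
```

Emit:
arm_command([
  {"tx": 0, "ty": 0, "tz": -3, "wx": 0, "wy": 0, "wz": 0, "gripper": 1},
  {"tx": 0, "ty": 0, "tz": -2, "wx": 0, "wy": 0, "wz": 0, "gripper": 1},
  {"tx": 0, "ty": 0, "tz": -1, "wx": 0, "wy": 0, "wz": 0, "gripper": 1},
  {"tx": 0, "ty": 0, "tz": -1, "wx": 0, "wy": 0, "wz": 0, "gripper": 1},
  {"tx": 0, "ty": 0, "tz": 0, "wx": 0, "wy": 0, "wz": 0, "gripper": 1},
])

```text
t: 4.85
eef_pos: [0.5388, -0.1501, 0.0343]
ee_rot: [-0.0, 0.489, 0.872, -0.0]
ft_force: [0.5, 0.9, -0.2]
finger_gap: 0.0238
finger_force: 15.0
```

Run:
```python
from h import *
import pickle
s=cam("side"); d=cam("top")
a=s["img"][180:320,200:340,::-1]; b=d["img"][165:275,190:370,::-1]
z=lambda i:cv2.resize(i,(400,400*i.shape[0]//i.shape[1]),interpolation=cv2.INTER_CUBIC)
A,B=z(a),z(b); C=np.zeros((400,800,3),np.uint8); C[:A.shape[0],:400]=A; C[:B.shape[0],400:]=B
cv2.imwrite("pics/held.png",C)
```

```text
(no output)
```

View pics/held.png

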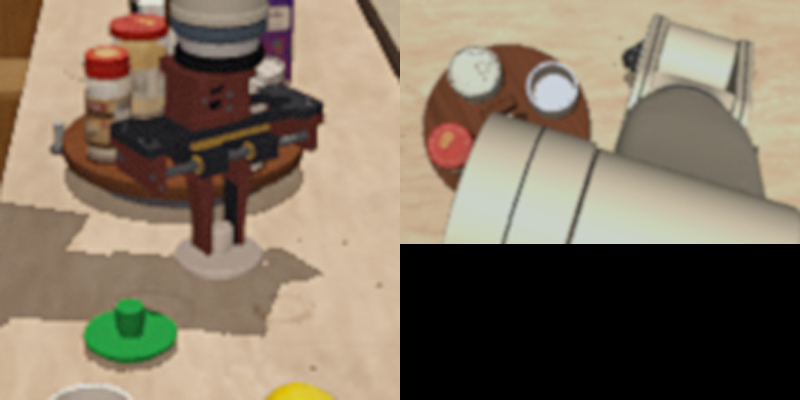

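The lid hangs level between the fingers at about (218,253) in the side crop, clear of the green lid. The pot is open in the top crop at (552,87). I'll lower it gently.

Emit:
arm_command([
  {"tx": 0, "ty": 0, "tz": -0.7, "wx": 0, "wy": 0, "wz": 0, "gripper": 1},
  {"tx": 0, "ty": 0, "tz": -0.4, "wx": 0, "wy": 0, "wz": 0, "gripper": 1},
  {"tx": 0, "ty": 0, "tz": -0.3, "wx": 0, "wy": 0, "wz": 0, "gripper": 1},
  {"tx": 0, "ty": 0, "tz": -0.2, "wx": 0, "wy": 0, "wz": 0, "gripper": 1},
  {"tx": 0, "ty": 0, "tz": 0, "wx": 0, "wy": 0, "wz": 0, "gripper": 1},
])

```text
t: 5.45
eef_pos: [0.5388, -0.1502, 0.0184]
ee_rot: [-0.0, 0.489, 0.872, -0.0]
ft_force: [-0.3, 0.3, -0.7]
finger_gap: 0.0234
finger_force: 15.0
```

Emit:
arm_command([
  {"tx": 0, "ty": 0, "tz": -0.1, "wx": 0, "wy": 0, "wz": 0, "gripper": 1},
  {"tx": 0, "ty": 0, "tz": 0, "wx": 0, "wy": 0, "wz": 0, "gripper": 1},
  {"tx": 0, "ty": 0, "tz": 0, "wx": 0, "wy": 0, "wz": 0, "gripper": 1},
])

```text
t: 5.75
eef_pos: [0.5391, -0.1503, 0.0177]
ee_rot: [0.0, 0.489, 0.872, 0.0]
ft_force: [-0.3, 0.9, -1.3]
finger_gap: 0.0235
finger_force: 15.0
```

Emit:
arm_command([
  {"tx": 0, "ty": 0, "tz": -0.1, "wx": 0, "wy": 0, "wz": 0, "gripper": 1},
  {"tx": 0, "ty": 0, "tz": 0, "wx": 0, "wy": 0, "wz": 0, "gripper": 1},
  {"tx": 0, "ty": 0, "tz": 0, "wx": 0, "wy": 0, "wz": 0, "gripper": 1},
])

```text
t: 6.05
eef_pos: [0.5391, -0.1502, 0.0175]
ee_rot: [0.0, 0.489, 0.872, 0.0]
ft_force: [-2.5, 0.0, 7.2]
finger_gap: 0.0233
finger_force: 15.0
```

Touching at 7 N, so I'll release to about half open, wait, then rise.

Emit:
arm_command([
  {"tx": 0, "ty": 0, "tz": 0.1, "wx": 0, "wy": 0, "wz": 0, "gripper": 0.2},
  {"tx": 0, "ty": 0, "tz": 0, "wx": 0, "wy": 0, "wz": 0, "gripper": 0.2},
  {"tx": 0, "ty": 0, "tz": 0, "wx": 0, "wy": 0, "wz": 0, "gripper": 0.2},
  {"tx": 0, "ty": 0, "tz": 0, "wx": 0, "wy": 0, "wz": 0, "gripper": 0.2},
  {"tx": 0, "ty": 0, "tz": 0, "wx": 0, "wy": 0, "wz": 0, "gripper": 0.2},
])

```text
t: 6.55
eef_pos: [0.539, -0.1502, 0.0176]
ee_rot: [-0.0, 0.489, 0.872, -0.0]
ft_force: [-0.2, -0.1, 0.1]
finger_gap: 0.0601
finger_force: 0.0
```

Emit:
arm_command([
  {"tx": 0, "ty": 0, "tz": 2, "wx": 0, "wy": 0, "wz": 0, "gripper": 0.2},
  {"tx": 0, "ty": 0, "tz": 4, "wx": 0, "wy": 0, "wz": 0, "gripper": 0.2},
  {"tx": 0, "ty": 0, "tz": 5, "wx": 0, "wy": 0, "wz": 0, "gripper": 0.2},
  {"tx": 0, "ty": 0, "tz": 5, "wx": 0, "wy": 0, "wz": 0, "gripper": 0.2},
  {"tx": 0, "ty": 0, "tz": 5, "wx": 0, "wy": 0, "wz": 0, "gripper": 0.2},
])

```text
t: 7.05
eef_pos: [0.5386, -0.1501, 0.2295]
ee_rot: [-0.0, 0.489, 0.872, -0.0]
ft_force: [1.7, 0.6, 0.6]
finger_gap: 0.0701
finger_force: 0.0
```

Emit:
arm_command([
  {"tx": 0, "ty": 4.5, "tz": 1, "wx": 0, "wy": 0, "wz": 0, "gripper": 0.2},
  {"tx": 0, "ty": 4.5, "tz": 1, "wx": 0, "wy": 0, "wz": 0, "gripper": 0.2},
  {"tx": -0.5, "ty": 4.5, "tz": 0, "wx": 0, "wy": 0, "wz": 0, "gripper": 0.2},
  {"tx": -1, "ty": 4.5, "tz": 0, "wx": 0, "wy": 0, "wz": 0, "gripper": 0.2},
  {"tx": -1, "ty": 4.5, "tz": 0, "wx": 0, "wy": 0, "wz": 0, "gripper": 0.2},
])

```text
t: 7.55
eef_pos: [0.5134, 0.0764, 0.2478]
ee_rot: [0.0, 0.489, 0.872, 0.0]
ft_force: [0.8, 0.4, -0.8]
finger_gap: 0.0704
finger_force: 0.0
```

Run:
```python
from h import *
d=wcam(); 
print(d["s"]["eef_pos"],proj(d,[[.514,.0876,.185],[.539,-.15,.037]]))
s=cam("side"); a=s["img"][180:320,200:340,::-1]
C=np.zeros((420,800,3),np.uint8); C[:,:560]=d["img"][:,:,::-1]; C[:240,560:]=cv2.resize(a,(240,240)); cv2.imwrite("pics/c2.png",C)
```

```text
[0.51344857 0.07639806 0.24782205] [[287.42650213 214.61561052]
 [207.92935636 330.62385711]]
```

View pics/c2.png

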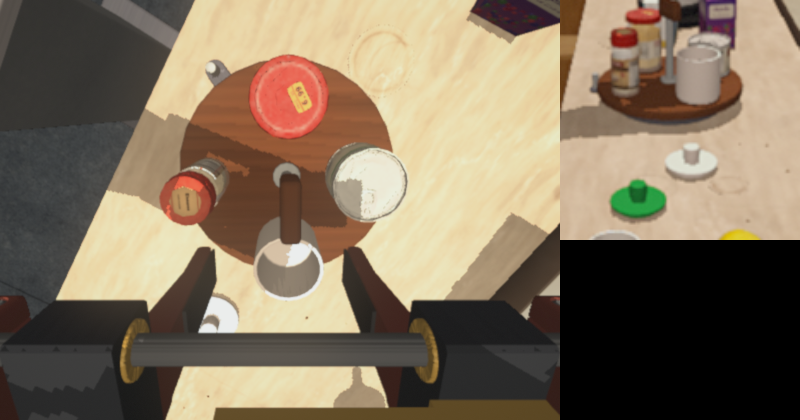

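The lid stands upright on the worktop at (690,160) in the side inset. In the wrist view the handle is at (290,208), square to the fingers, and the stud is at (211,67). I'll grip the handle.

Emit:
arm_command([
  {"tx": 0, "ty": 1.1, "tz": -2.5, "wx": 0, "wy": 0, "wz": 0, "gripper": 0.2},
  {"tx": 0, "ty": 0, "tz": -3, "wx": 0, "wy": 0, "wz": 0, "gripper": 0.2},
  {"tx": 0, "ty": 0, "tz": -2.5, "wx": 0, "wy": 0, "wz": 0, "gripper": 0.2},
  {"tx": 0, "ty": 0, "tz": -1.2, "wx": 0, "wy": 0, "wz": 0, "gripper": 0.2},
  {"tx": 0, "ty": 0, "tz": 0, "wx": 0, "wy": 0, "wz": 0, "gripper": 0.2},
])

```text
t: 8.15
eef_pos: [0.5131, 0.0851, 0.1542]
ee_rot: [-0.001, 0.489, 0.872, -0.001]
ft_force: [-0.0, -0.5, -0.2]
finger_gap: 0.0701
finger_force: 0.0
```

Emit:
arm_command([
  {"tx": 0, "ty": 0, "tz": 0, "wx": 0, "wy": 0, "wz": 0, "gripper": 1},
  {"tx": 0, "ty": 0, "tz": 0, "wx": 0, "wy": 0, "wz": 0, "gripper": 1},
  {"tx": 0, "ty": 0, "tz": 0, "wx": 0, "wy": 0, "wz": 0, "gripper": 1},
  {"tx": 0, "ty": 0, "tz": 0, "wx": 0, "wy": 0, "wz": 0, "gripper": 1},
  {"tx": 0, "ty": 0, "tz": 0, "wx": 0, "wy": 0, "wz": 0, "gripper": 1},
], newtons=15)

```text
t: 8.65
eef_pos: [0.5143, 0.0858, 0.1562]
ee_rot: [0.0, 0.489, 0.872, 0.0]
ft_force: [-0.8, -0.3, 0.1]
finger_gap: 0.0339
finger_force: 0.0
```

Emit:
arm_command([
  {"tx": 0, "ty": 0, "tz": 0, "wx": 0, "wy": 0, "wz": 0, "gripper": 1},
  {"tx": 0, "ty": 0, "tz": 0, "wx": 0, "wy": 0, "wz": 0, "gripper": 1},
  {"tx": 0, "ty": 0, "tz": 0, "wx": 0, "wy": 0, "wz": 0, "gripper": 1},
  {"tx": 0, "ty": 0, "tz": 0, "wx": 0, "wy": 0, "wz": 0, "gripper": 1},
], newtons=15)

```text
t: 9.05
eef_pos: [0.5169, 0.0871, 0.1561]
ee_rot: [0.002, 0.489, 0.872, 0.002]
ft_force: [9.1, 6.9, -7.8]
finger_gap: 0.0158
finger_force: 15.0
```

Emit:
arm_command([
  {"tx": 0.25, "ty": 0.15, "tz": 0, "wx": 0, "wy": 0, "wz": 0, "gripper": 1},
  {"tx": 0, "ty": 0, "tz": 0, "wx": 0, "wy": 0, "wz": 0, "gripper": 1},
  {"tx": 0, "ty": 0, "tz": 0, "wx": 0, "wy": 0, "wz": -3, "gripper": 1},
  {"tx": 0, "ty": 0, "tz": 0, "wx": 0, "wy": 0, "wz": -6, "gripper": 1},
  {"tx": 0, "ty": 0, "tz": 0, "wx": 0, "wy": 0, "wz": -6, "gripper": 1},
])

```text
t: 9.55
eef_pos: [0.5166, 0.087, 0.156]
ee_rot: [0.0, 0.6, 0.8, -0.0]
ft_force: [-1.0, -2.7, 4.3]
finger_gap: 0.016
finger_force: 15.1
```

Emit:
arm_command([
  {"tx": 0, "ty": 0, "tz": 0, "wx": 0, "wy": 0, "wz": -6, "gripper": 1},
  {"tx": 0, "ty": 0, "tz": 0, "wx": 0, "wy": 0, "wz": -6, "gripper": 1},
  {"tx": 0, "ty": 0, "tz": 0, "wx": 0, "wy": 0, "wz": -6, "gripper": 1},
  {"tx": 0, "ty": 0, "tz": 0, "wx": 0, "wy": 0, "wz": -3, "gripper": 1},
  {"tx": 0, "ty": 0, "tz": 0, "wx": 0, "wy": 0, "wz": 0, "gripper": 1},
])

```text
t: 10.05
eef_pos: [0.5162, 0.087, 0.156]
ee_rot: [-0.0, 0.735, 0.678, -0.0]
ft_force: [-2.2, -1.7, 4.2]
finger_gap: 0.0159
finger_force: 15.0
```

Emit:
arm_command([
  {"tx": 0, "ty": 0, "tz": 0, "wx": 0, "wy": 0, "wz": -6, "gripper": 1},
  {"tx": 0, "ty": 0, "tz": 0, "wx": 0, "wy": 0, "wz": -6, "gripper": 1},
  {"tx": 0, "ty": 0, "tz": 0, "wx": 0, "wy": 0, "wz": -6, "gripper": 1},
  {"tx": 0, "ty": 0, "tz": 0, "wx": 0, "wy": 0, "wz": -6, "gripper": 1},
  {"tx": 0, "ty": 0, "tz": 0, "wx": 0, "wy": 0, "wz": -6, "gripper": 1},
])

```text
t: 10.55
eef_pos: [0.5158, 0.0873, 0.156]
ee_rot: [-0.0, 0.886, 0.464, -0.001]
ft_force: [-3.3, -0.4, 7.3]
finger_gap: 0.0162
finger_force: 15.0
```

Emit:
arm_command([
  {"tx": 0, "ty": 0, "tz": 0, "wx": 0, "wy": 0, "wz": -6, "gripper": 1},
  {"tx": 0, "ty": 0, "tz": 0, "wx": 0, "wy": 0, "wz": -6, "gripper": 1},
  {"tx": 0, "ty": 0, "tz": 0, "wx": 0, "wy": 0, "wz": -6, "gripper": 1},
  {"tx": 0, "ty": 0, "tz": 0, "wx": 0, "wy": 0, "wz": -6, "gripper": 1},
  {"tx": 0, "ty": 0, "tz": 0, "wx": 0, "wy": 0, "wz": -6, "gripper": 1},
])

```text
t: 11.05
eef_pos: [0.5155, 0.0877, 0.156]
ee_rot: [-0.001, 0.976, 0.218, -0.001]
ft_force: [-5.6, 2.9, 8.0]
finger_gap: 0.0156
finger_force: 15.0
```

Emit:
arm_command([
  {"tx": 0, "ty": 0, "tz": 0, "wx": 0, "wy": 0, "wz": -6, "gripper": 1},
  {"tx": 0, "ty": 0, "tz": 0, "wx": 0, "wy": 0, "wz": -6, "gripper": 1},
  {"tx": 0, "ty": 0, "tz": 0, "wx": 0, "wy": 0, "wz": -6, "gripper": 1},
  {"tx": 0, "ty": 0, "tz": 0, "wx": 0, "wy": 0, "wz": -6, "gripper": 1},
  {"tx": 0, "ty": 0, "tz": 0, "wx": 0, "wy": 0, "wz": -6, "gripper": 1},
])

```text
t: 11.55
eef_pos: [0.5154, 0.0881, 0.156]
ee_rot: [-0.001, 0.999, -0.042, -0.001]
ft_force: [-4.6, 4.3, 8.0]
finger_gap: 0.0162
finger_force: 15.0
```

Emit:
arm_command([
  {"tx": 0, "ty": 0, "tz": 0, "wx": 0, "wy": 0, "wz": -6, "gripper": 1},
  {"tx": 0, "ty": 0, "tz": 0, "wx": 0, "wy": 0, "wz": -6, "gripper": 1},
  {"tx": 0, "ty": 0, "tz": 0, "wx": 0, "wy": 0, "wz": -4, "gripper": 1},
  {"tx": 0, "ty": 0, "tz": 0, "wx": 0, "wy": 0, "wz": -2, "gripper": 1},
  {"tx": 0, "ty": 0, "tz": 0, "wx": 0, "wy": 0, "wz": 0, "gripper": 1},
])

```text
t: 12.05
eef_pos: [0.5155, 0.0883, 0.156]
ee_rot: [-0.001, 0.981, -0.196, -0.001]
ft_force: [-5.0, 5.8, 6.8]
finger_gap: 0.0159
finger_force: 15.0
```

Run:
```python
from h import *
d=wcam(); s=d["s"]; q=s["ee_rot"]
print(s["eef_pos"],s["qpos"],s["finger_force"],"bar",np.degrees(2*np.arctan2(q[2],q[1])),proj(d,[[.384,.1437,.034],[.516-.0755,.087+.0324,.115]]))
C=np.zeros((420,800,3),np.uint8); C[:,:560]=d["img"][:,:,::-1]
t=cam("top"); C[:240,560:]=cv2.resize(t["img"][175:275,190:290,::-1],(240,240)); cv2.imwrite("pics/c3.png",C)
import pickle; pickle.dump((d,t),open("w3.pkl","wb"))
```

```text
[0.51554846 0.0882869  0.15596893] [0.14570811 0.36858658 1.90349551 0.00252172 0.87095369 2.10971649] 15.02821683883667 bar -22.62253236717609 [[278.65007739 333.58850833]
 [279.35997581 336.8201081 ]]
```

View pics/c3.png

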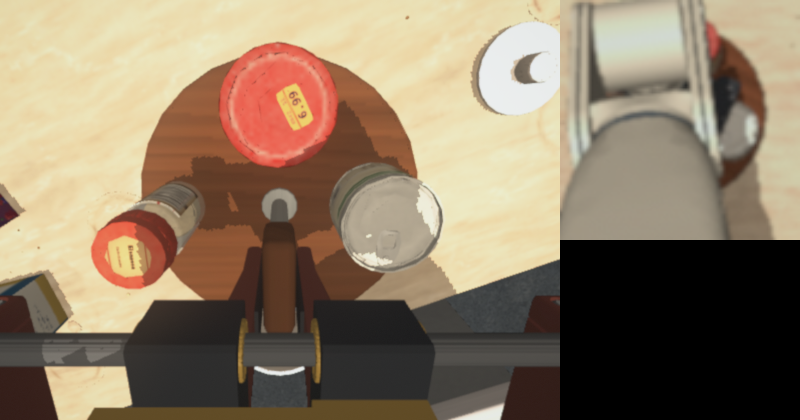

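The wrist view shows the pot hidden behind the gripper, on the image midline at about (278,370). Honey at (279,105) lies exactly opposite, and the lid stands upright at (520,68). The bar puts the pot at 157.4° against the stud's 156.7°, inside the 8.4° tolerance. I'll hold briefly and hand in.

Emit:
arm_command([
  {"tx": 0, "ty": 0, "tz": 0, "wx": 0, "wy": 0, "wz": -0.7, "gripper": 1},
  {"tx": 0, "ty": 0, "tz": 0, "wx": 0, "wy": 0, "wz": 0, "gripper": 1},
  {"tx": 0, "ty": 0, "tz": 0, "wx": 0, "wy": 0, "wz": 0, "gripper": 1},
  {"tx": 0, "ty": 0, "tz": 0, "wx": 0, "wy": 0, "wz": 0, "gripper": 1},
  {"tx": 0, "ty": 0, "tz": 0, "wx": 0, "wy": 0, "wz": 0, "gripper": 1},
])

```text
t: 12.65
eef_pos: [0.5155, 0.0883, 0.156]
ee_rot: [-0.001, 0.979, -0.201, -0.001]
ft_force: [-4.5, 5.8, 6.8]
finger_gap: 0.016
finger_force: 15.0
```

```bash
python3 -c "
from h import *
s=readout.read_state(); print(s['finger_force'],s['eef_pos'],s['ee_rot']); print(ticket.job_done())"
```

```text
14.998421967029572 [0.51554884 0.08830632 0.15596483] [-6.50340858e-04  9.79489099e-01 -2.01493610e-01 -1.00377575e-03]
the job is handed in; nothing more can be done
None
```

I handed the job in at about 12.7 s; no verdict came back. The lid stands upright on the worktop, and the open pot is turned to the stud (within about 1° by my measurements), with the handle still gripped at 15 N.

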